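# Snap the larger sweet-mould box shut

### The arm

A 7-joint arm with a two-finger parallel gripper is mounted at the origin on the work surface. World frame = base frame: x ahead of the robot, y to its left, z up, the work surface at z = 0. Lengths are in m, angles in degrees, forces in N, time in s.
With the tool pointing down it reaches from about 0.425 to 1.025 m from the base axis. Payload 9.4 kg.
Tool frame: the origin (TCP) lies on the front face of the gripper's body, between the roots of the fingers; the fingertips stand 84 mm ahead of it and the grasp point (between the pads) lies 65 mm ahead of it (env.finger_overhang is the distance from the TCP to the fingertips, in m); z points along the fingers, y is the line along which they close (so a half turn about z gives the same grasp; the last joint's range is limited). The gripper opens to 93 mm and grips with 3 to 60 N. Pads are 15 mm wide; open, the fingers measure 128 mm over their backs; the gripper's body (75 mm by 188 mm) begins 65 mm behind the grasp point.
Start: joints at [68.142, 34.337, -0.143, 91.639, 0.103, 54.024, -4.572], TCP at [0.218, -0.692, 0.303] pointing down, gripper open.
Joint ranges: [-147.43, 147.43], [-19.82, 112.94], [-74.19, 73.91], [6.32, 146.72], [-59.91, 239.91], [6.04, 106.73], [-150.56, 150.56]. Speed limits (degrees/s): [127.2, 127.2, 172.46, 172.46, 180, 180, 180].

### API

Orientations are given as [roll, pitch, yaw] about the fixed x, y, z axes, in that order (R = Rz(yaw) Ry(pitch) Rx(roll)).
In Python, from bench import env, optics gives the robot as it stands. The module is installed in compiled form; this text tells all that it offers.
- The arm moves only by the tool move_arm, never from a script. Its argument "moves" is text: rows parted by semicolons, each of 5 numbers parted by spaces: the shift along the tool's x, y, z in m, then the turn about the tool's z in rad, then the gripper command: -1 is fully open, 1 is shut, values between are in proportion. In form: dx dy dz yaw fingers; .... A call has 1 to 5 rows; each row shifts and turns the commanded pose from where the row before left it, along the tool's axes as they then stand; what a row does not reach is not made up. A row lasts 1/12 s, in which the tool goes at most 41.7 mm and 7.16 degrees, less where a joint would pass 70% of its speed; a pose out of reach is approached as far as the arm can. A call with a gripper value outside its range is refused whole. The fingers move at their own pace and stop on an object; "force" is the grip in N (left out, the last holds). Time passes only in rows, so rows that do not move let the fingers close. It gives the time, the measured TCP pose, the force, the opening and the grip force at its end, in the units of the state.
- env.get_obs(): the state, without advancing time (a new reading comes with each control period).
- optics.snapshot(name): name is "scene" or "top" or "wrist"; returns a dict with "img" (384x512x3 uint8, blue, green, red), "z_map" (384x512 float32, m along the optical axis (not along the pixel's ray), 0 where there is no reading), "fx", "fy", "cx", "cy" (pixels), "k1" (the pictures are not rectified: a ray, as slopes to the right and down, at radius r is drawn at 1 + k1 r^2 times it, then the intrinsics apply), "world_from_camera" (4x4, takes a point from camera to world coordinates). Camera axes: x right, y down, z forward; pixel columns grow to the right and rows downward; lengths in m; the calibration is good to about 2 mm. A picture is of the moment at which its call begins.
- env.hand_in(): hands the job in; it is judged then, once.
The state is a dict: "clock": time; "qpos": joint angles; "joint_velocities": joint speeds; "joint_efforts": joint torques, N m; "eef_pos": TCP position; "tool_rot": TCP orientation; "wrist_force": force on the tool from outside, world axes, zero at the start; "wrist_torque": the same for the moment, N m; "finger_gap": finger opening in m; "grip_force": force on a finger pad.
Only numpy, scipy, OpenCV 4.12 (cv2) and the standard library are available. Lean on these libraries where they do the work, as an engineer would, in place of code of your own. Each camera call takes 0.05 s, during which the arm holds its last target. There are 200 camera calls.

### The job

Shut the lid of the larger of the two white lidded boxes, the one with six sweets in it, pressing it down until it snaps past its spring catch and stays fully closed. Leave the smaller box, with four sweets, standing open as it is.

Things in the scene. Friction and masses are not known exactly. Their poses are not given: they have to be found in the camera images.
- case: the larger box: white plastic, fixed to the table, 115 mm deep (x), 160 mm wide (y), 55 mm tall; blue mould with six round sweets inside. Origin at the centre of its underside; x points to the hinge side, z up. In the middle of the front (-x) side is a 36 mm wide steel spring catch, its roller head just outside the lid's front edge and rising 74 mm above the table.
- case_lid (a joint): lid angle of the larger box, rad: 0 shut, grows as it opens upward; starts 0.5 to 1.0. The stiff hinge holds the lid where it is left (about 2 N at the front edge moves it). At about 0.14 the front edge rests on the catch; about 9 to 12 N down at case_press (more nearer the hinge) snaps it past; below about 0.05 it goes to 0 by itself.
- case_press (a point): point to press, on the outer face of the larger box's lid (6 mm panel), mid-width, 90 mm from the hinge axis, 25 mm short of the 10 mm thick rolled front edge; it moves with the lid. z axis: the lid's outward normal; x axis: from front edge to hinge; y axis: along the hinge. With the lid shut it is 63 mm above the table.
- case_hinge (a point): middle of the larger box's hinge axis, on the far side or towards either side (box yaw within 1.6 rad), 60 mm above the table; axes as for case_press (it turns with the lid).
- tin_press (a point): the same kind of point on the lid of the smaller box (85 mm deep, 90 mm wide, 55 mm tall, same make, four smaller sweets inside, likewise half open): 60 mm from its hinge axis, 25 mm short of its front edge. This box is to be left alone.
Mind the look-alikes: they are no part of the job. Leave any yellow look-alike of the case alone.

How it is judged:
By the outcome, as a careful person would: the job done as asked, in the order asked, and still so for the second after the job is handed in, with the robot touching nothing.
It also fails if it takes over 34 s, if anything falls off the work surface, if the arm or the gripper's body presses on something with over 40 N, if the wrist force passes 120 N, or if a joint passes its speed limit or range.

## Working session

There is one attempt and no reset: what is moved stays moved. The work goes in short steps, Python scripts to look and compute and a tool call to move; the robot and the scene stay as the last step left them, time stands still between calls to the robot, and variables do not carry over. Pictures are saved under pics/ and viewed, at most 10 in all, crops included, and the job is handed in when it is done.

Besides the shell and the picture viewer there is one more tool, called as name(argument=value, ...) on one line, values as JSON. move_arm: Moves the arm, as the interface text tells. Its arguments: {"type":"object","properties":{"moves":{"type":"string"},"force":{"type":"number"}},"required":["moves"]}

```bash
mkdir -p pics; cat > h.py <<'E'
import numpy as np, cv2
from bench import env, optics
def pts(s):
    h,w=s["z_map"].shape
    u,v=np.meshgrid(np.arange(w),np.arange(h))
    a=(u-s["cx"])/s["fx"]; b=(v-s["cy"])/s["fy"]
    x,y=a.copy(),b.copy()
    for _ in range(8):
        f=1+s["k1"]*(x*x+y*y); x,y=a/f,b/f
    z=s["z_map"]; P=np.stack([x*z,y*z,z,np.ones_like(z)],-1)@s["world_from_camera"].T
    P=P[...,:3]; P[z==0]=np.nan
    return P
E
python3 - <<'E'
from h import *
a=[]
for n in("scene","top"):
    s=optics.snapshot(n); np.savez(n+".npz",**s); a.append(s["img"]); print(s["world_from_camera"][:3,3])
cv2.imwrite("pics/a.png",np.vstack(a)[:, :] if 0 else cv2.resize(np.hstack(a),(800,300)))
cv2.imwrite("pics/top.png",a[1])
E
```

```text
[ 1.10185176 -0.41409894  0.64023503]
[ 0.33028758 -0.01453186  1.04682477]
```

View pics/a.png

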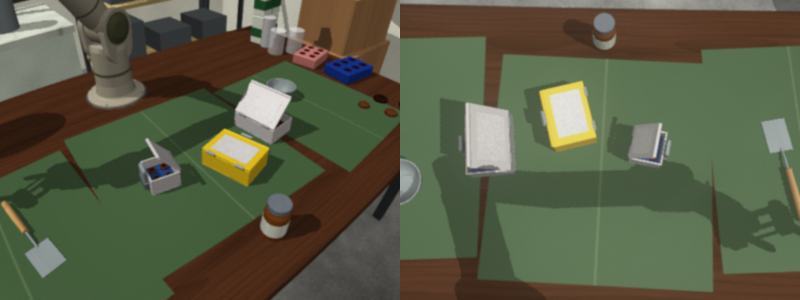

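View pics/top.png

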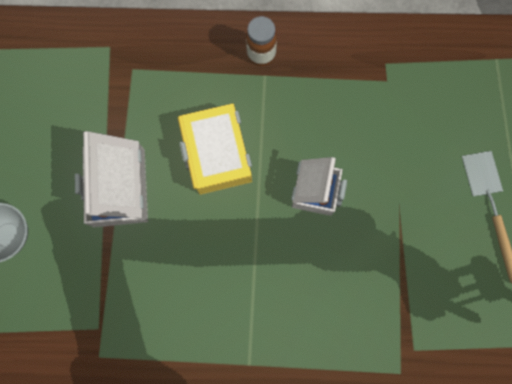

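The top view shows three candidates:
- The large white box is at about (115,180), with its catch at (77,184). It is the larger white one, so it fits the description.
- The small white box is at about (318,185), with its catch at (344,188). I leave it alone.
- The yellow box at (215,148) is the look-alike.

Next I measure the large white box and confirm it in a crop.

```bash
python3 - <<'E'
from h import *
s=dict(np.load("top.npz")); P=pts(s)
for r in range(130,236,12):
    print(r,' '.join("(%d:%.3f %.3f %.3f)"%(c,*P[r,c]) for c in (77,85,92,100,110,120,130,137,143,150)))
# box lid plane
m=np.zeros(P.shape[:2],bool); m[145:215,95:132]=1
Q=P[m&(P[...,2]>.05)]; c=Q.mean(0); n=np.linalg.svd(Q-c,full_matrices=0)[2][2]; n*=np.sign(n[2]); print(c,n,np.std((Q-c)@n),"angle",np.arccos(n[2]))
g=cv2.cvtColor(s["img"],cv2.COLOR_BGR2HSV)
sc=dict(np.load("scene.npz")); im=sc["img"]
a=cv2.resize(s["img"][110:250,50:170],None,fx=4,fy=4,interpolation=2)[:520]
b=cv2.resize(im[95:195,290:380],None,fx=3.5,fy=3.5,interpolation=2)
H=560;out=np.zeros((H,800,3),np.uint8);out[:a.shape[0],:a.shape[1]]=a;out[:b.shape[0],485:485+b.shape[1]]=b
cv2.imwrite("pics/crop.png",out)
print(env.get_obs())
E
```

```text
130 (77:0.673 0.401 0.002) (85:0.672 0.382 0.004) (92:0.673 0.367 0.003) (100:0.675 0.352 -0.002) (110:0.675 0.329 -0.000) (120:0.677 0.308 -0.003) (130:0.675 0.285 0.002) (137:0.675 0.269 0.004) (143:0.675 0.256 0.004) (150:0.677 0.241 0.001)
142 (77:0.645 0.398 0.001) (85:0.601 0.325 0.149) (92:0.605 0.316 0.139) (100:0.609 0.305 0.125) (110:0.615 0.292 0.108) (120:0.619 0.275 0.097) (130:0.624 0.260 0.080) (137:0.628 0.249 0.068) (143:0.648 0.254 0.003) (150:0.648 0.238 0.005)
154 (77:0.618 0.396 0.001) (85:0.577 0.322 0.151) (92:0.580 0.312 0.142) (100:0.583 0.301 0.132) (110:0.590 0.289 0.110) (120:0.594 0.274 0.095) (130:0.599 0.258 0.081) (137:0.603 0.248 0.068) (143:0.617 0.248 0.018) (150:0.623 0.238 -0.002)
166 (77:0.590 0.391 0.005) (85:0.554 0.319 0.152) (92:0.556 0.309 0.144) (100:0.560 0.299 0.130) (110:0.565 0.286 0.113) (120:0.570 0.272 0.096) (130:0.574 0.256 0.082) (137:0.578 0.246 0.065) (143:0.589 0.245 0.024) (150:0.595 0.236 -0.000)
178 (77:0.548 0.361 0.077) (85:0.532 0.318 0.151) (92:0.533 0.307 0.145) (100:0.536 0.296 0.134) (110:0.541 0.283 0.113) (120:0.545
[... 1217 characters left out ...]
': array([68.13970747, 34.37945889, -0.145665  , 91.67691816,  0.10399255,
       54.02292618, -4.57162321]), 'joint_velocities': array([ 0.10239716, -0.03824807,  0.0472843 , -0.07870868, -0.01821955,
       -0.01075906, -0.03730099]), 'joint_efforts': array([ 6.28395559e-03, -7.66548228e+01,  1.50237545e+00, -2.52933437e+01,
       -5.22783038e-02,  1.36265272e-02,  6.02532646e-05]), 'eef_pos': array([ 0.21749403, -0.69126913,  0.30194868]), 'tool_rot': array([-1.79921223e+02,  8.12370102e-03,  1.74701013e+01]), 'wrist_force': array([ 0.13273136, -0.15333428,  0.15584485]), 'wrist_torque': array([-0.05469021, -0.03876019, -0.00930956]), 'grip_force': 0.0, 'finger_gap': 0.09308242945224275}
```

View pics/crop.png

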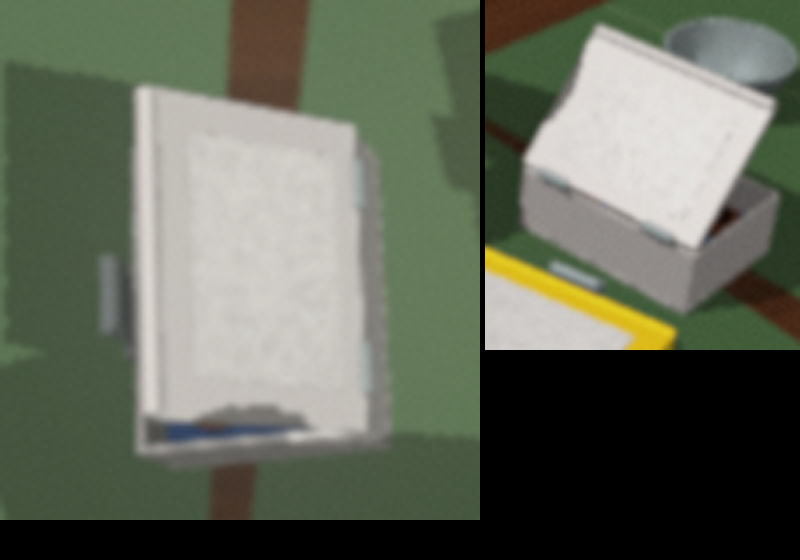

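The crop shows the white box with a wide lid, its catch on the left at about (110,295) in the crop and the hinges on the right. The lid is about 160 mm along the hinge, so this is the case.

The fit gives a lid angle of about 0.82, the hinge middle at about (0.549, 0.236, 0.06), and the direction from hinge to front as (-0.115, 0.993). The shut press point is about (0.539, 0.325, 0.063). I'll start by turning the tool so the fingers lie along the hinge, with the gripper shut.

move_arm(moves="0 0 0 -0.12 1;0 0 0 -0.12 1;0 0 0 -0.12 1;0 0 0 -0.12 1;0 0 0 -0.12 1", force=20)

```text
clock: 0.52
eef_pos: [0.2175, -0.6914, 0.3022]
tool_rot: [-180.0, -0.0, 52.2]
wrist_force: [-0.2, -0.3, -0.4]
finger_gap: 0.0643
grip_force: 0.0
```

move_arm(moves="0 0 0 -0.12 1;0 0 0 -0.12 1;0 0 0 -0.12 1;0 0 0 -0.12 1;0 0 0 -0.07 1")

```text
clock: 0.93
eef_pos: [0.2173, -0.6915, 0.3022]
tool_rot: [-180.0, -0.0, 83.7]
wrist_force: [1.0, 0.0, -0.4]
finger_gap: 0.0307
grip_force: 0.0
```

move_arm(moves="0.034 0.0193 0 0 1;0.034 0.0193 0 0 1;0.034 0.0193 0 0 1;0.034 0.0193 0 0 1;0.034 0.0193 0 0 1")

```text
clock: 1.35
eef_pos: [0.3336, -0.5323, 0.3024]
tool_rot: [-180.0, -0.0, 83.3]
wrist_force: [-0.2, -0.5, 0.1]
finger_gap: 0.0014
grip_force: 0.0
```

move_arm(moves="0.034 0.0193 0 0 1;0.034 0.0193 0 0 1;0.034 0.0193 0 0 1;0.034 0.0193 0 0 1;0.034 0.0193 0 0 1")

```text
clock: 1.77
eef_pos: [0.4492, -0.3745, 0.3025]
tool_rot: [-180.0, -0.0, 83.3]
wrist_force: [0.8, -0.0, -0.2]
finger_gap: 0.0009
grip_force: 0.0
```

move_arm(moves="0.034 0.0193 0 0 1;0.04 0 0 0 1;0.04 0 0 0 1;0.04 0 0 0 1;0.04 0 0 0 1")

```text
clock: 2.18
eef_pos: [0.49, -0.1839, 0.3025]
tool_rot: [-180.0, -0.0, 83.3]
wrist_force: [0.7, -0.3, -0.5]
finger_gap: 0.0002
grip_force: 0.0
```

move_arm(moves="0.04 0 0 0 1;0.04 0 0 0 1;0.04 0 0 0 1;0.04 0 0 0 1;0.04 0 0 0 1")

```text
clock: 2.6
eef_pos: [0.5131, 0.0147, 0.3026]
tool_rot: [-180.0, 0.0, 83.3]
wrist_force: [0.1, 0.2, 1.1]
finger_gap: 0.0003
grip_force: 0.0
```

move_arm(moves="0.04 0 0 0 1;0.04 0 0 0 1;0.04 0 0 0 1;0.04 0 0 0 1;0 0 0 0 1")

```text
clock: 3.02
eef_pos: [0.5316, 0.1808, 0.303]
tool_rot: [180.0, -0.3, 83.9]
wrist_force: [0.8, -0.4, 0.3]
finger_gap: 0.0003
grip_force: 0.0
```

move_arm(moves="0.038 -0.001 0 0 1;0.038 -0.001 0 0 1;0.038 -0.001 0 0 1;0 0 0.03 0 1;0 0 0.03 0 1")

```text
clock: 3.43
eef_pos: [0.5422, 0.2887, 0.2431]
tool_rot: [179.9, -0.2, 83.6]
wrist_force: [0.7, -1.9, -1.5]
finger_gap: 0.0003
grip_force: 0.0
```

```bash
python3 - <<'E'
from h import *
o=env.get_obs(); print(o["eef_pos"],o["tool_rot"])
s=optics.snapshot("scene"); cv2.imwrite("pics/b.png",cv2.resize(s["img"][60:220,230:420],(760,640))[:600])
E
```

```text
[0.54220188 0.28871832 0.24306401] [179.86098911  -0.20118632  83.56874488]
```

View pics/b.png

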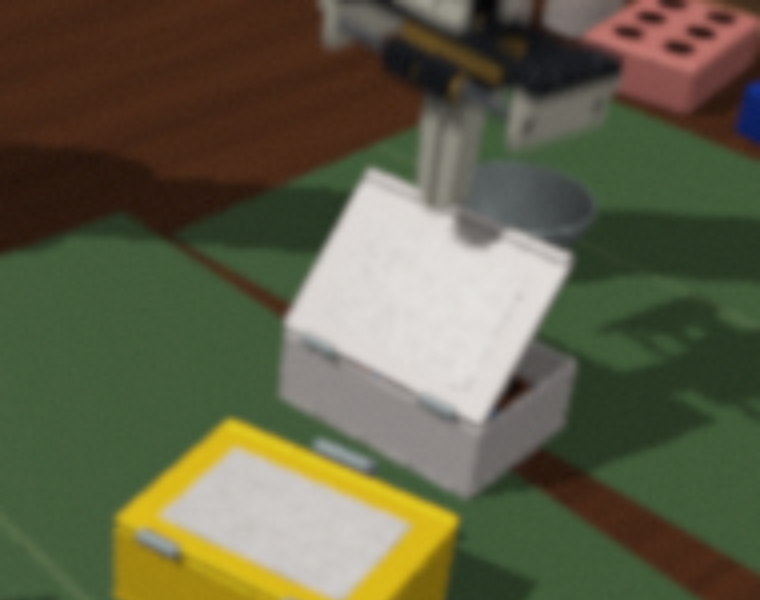

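The finger is above the lid, about mid-width. I turn another 13° to square it to the hinge, then press down and outward along the lid's arc.

move_arm(moves="0 0 0 -0.115 1;0 0 0 -0.115 1;0.006 0 0.012 0 1;0.006 0 0.018 0 1;0.006 0 0.01 0 1")

```text
clock: 3.9
eef_pos: [0.5401, 0.3029, 0.2015]
tool_rot: [-180.0, 0.0, 96.3]
wrist_force: [0.8, -0.1, 1.8]
finger_gap: 0.0005
grip_force: 0.9
```

move_arm(moves="0.004 0 0.01 0 1;0.005 0 0.01 0 1;0.003 0 0.01 0 1;0.003 0 0.008 0 1;0 0 0 0 1")

```text
clock: 4.32
eef_pos: [0.5376, 0.3185, 0.1629]
tool_rot: [-179.9, 0.1, 96.6]
wrist_force: [1.1, -0.0, -0.2]
finger_gap: 0.0003
grip_force: 0.0
```

move_arm(moves="0.003 0 0.003 0 1;0 0 0.003 0 1;0 0 0.003 0 1;0 0 0.002 0 1;0 0 0 0 1")

```text
clock: 4.73
eef_pos: [0.5379, 0.3218, 0.1541]
tool_rot: [180.0, -0.1, 96.5]
wrist_force: [0.5, 0.3, 1.9]
finger_gap: 0.0004
grip_force: 0.7
```

move_arm(moves="0 0 0.002 0 1;0 0 0.002 0 1;0 0 0.002 0 1;0 0 0.002 0 1;0 0 0 0 1")

```text
clock: 5.15
eef_pos: [0.5382, 0.3208, 0.1472]
tool_rot: [180.0, 0.1, 96.5]
wrist_force: [-3.5, -3.3, 18.2]
finger_gap: 0.0005
grip_force: 8.9
```

move_arm(moves="0 0 0.002 0 1;0 0 0 0 1")

```text
clock: 5.32
eef_pos: [0.5382, 0.3209, 0.1468]
tool_rot: [179.9, 0.1, 96.5]
wrist_force: [-7.9, -6.1, 35.4]
finger_gap: 0.0003
grip_force: 17.6
```

move_arm(moves="0 0 -0.02 0 1;0 0 -0.035 0 1;0 0 -0.04 0 1;0 0 -0.04 0 1;-0.04 0 0 0 1")

```text
clock: 5.73
eef_pos: [0.5429, 0.2904, 0.2864]
tool_rot: [179.4, -0.6, 97.0]
wrist_force: [0.8, 2.2, 0.1]
finger_gap: 0.0008
grip_force: 0.0
```

move_arm(moves="-0.04 0 0 0 1;-0.04 0 0 0 1;-0.04 0 0 0 1;-0.04 0 0 0 1;0 0 0 0 1")

```text
clock: 6.15
eef_pos: [0.5616, 0.1127, 0.2778]
tool_rot: [-179.9, 0.3, 95.9]
wrist_force: [0.5, -0.4, -1.9]
finger_gap: 0.0003
grip_force: 0.0
```

```bash
python3 - <<'E'
from h import *
s=optics.snapshot("top"); P=pts(s)
for c in (72,77,80,85,92,100,110,120,130): print(c,P[178,c].round(3),P[205,c].round(3))
t=optics.snapshot("scene")
a=cv2.resize(s["img"][100:260,40:360],(640,320)); b=cv2.resize(t["img"][80:240,160:400],(420,280)); o=np.zeros((600,640,3),np.uint8);o[:320]=a;o[320:,:420]=b
cv2.imwrite("pics/c.png",o)
E
```

```text
72 [0.564 0.399 0.005] [0.505 0.394 0.002]
77 [0.548 0.362 0.074] [0.506 0.384 0.002]
80 [0.551 0.359 0.065] [0.496 0.355 0.063]
85 [0.551 0.35  0.063] [0.495 0.343 0.067]
92 [0.551 0.336 0.064] [0.496 0.33  0.065]
100 [0.551 0.319 0.066] [0.496 0.315 0.063]
110 [0.552 0.299 0.063] [0.497 0.294 0.064]
120 [0.553 0.279 0.064] [0.497 0.275 0.063]
130 [0.553 0.259 0.063] [0.498 0.254 0.064]
```

View pics/c.png

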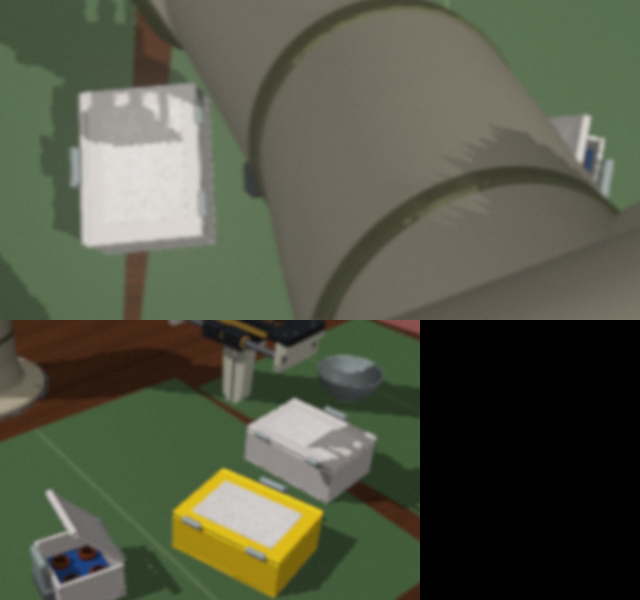

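The picture shows the large lid flat at z ≈ 0.063 all over (top view, about (140,165)), under the catch at 0.074. The small box at (80,550) is still open, and the robot is clear of everything.

```bash
python3 -c "
from bench import env
print(env.hand_in())"
```

```text
the job is handed in; nothing more can be done
None
```

The larger white box's lid is shut past its catch: it measured flat at about 63 mm, its shut height, after the arm had withdrawn. The smaller box is still open, the yellow one was not touched, and the job is handed in.

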